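Set out the long blank on the bench ledge

TASK

Two loose aluminium blanks lie in the lanes of the low dark ledge. Push the longer one along its lane until its end sticks out about 4 cm past the ledge's open (left) end, so that its edge can be taken hold of there, and push the shorter one the other way until it rests against the stop at the closed (right) end. Only push with the fingers: do not pinch, lift or drop the blanks, and leave everything else where it is.

Things in the scene. Friction and masses are not known exactly. Their poses are not given: they have to be found in the camera images.
- ledge: Fixed low ledge of dark steel; flat top 50 mm above the table, 222 mm (its x) by 380 mm (its y). Origin: centre of its footprint, at table height. Its y runs from the robot's right to left (turned up to 0.25 rad). Open end at y = +190 mm (left). Three full-length ribs, 6 mm high, 8 wide, at x = -107, -23, +61 mm make two lanes 76 mm wide, middles at x = -65 and +19 mm.
- open_edge (a point): Point on the rim of the ledge's open left end (ledge y = +190 mm), at ledge-top height, on the rib between the lanes; axes as the ledge. Nothing stands beyond this end; the table is 50 mm below.
- stop_face (a point): Point on the inner face (ledge y = -178 mm) of the stop bar at the closed right end, at ledge-top height, on the rib between the lanes; axes as the ledge. The fixed bar, 14 mm high and 12 mm thick, crosses both lanes.
- long_blank: The longer loose flat blank of bare aluminium: 60 mm (its x) by 160 mm (its y) by 6 mm thick, about 0.15 kg. Origin: centre of its underside. It lies flat in either lane, its y along the lane to the open end (within 0.05 rad at the start), its right end at least 55 mm from the stop, its left end at least 60 mm short of the open end.
- long_end (a point): middle of the long blank's left end face (the end that is to stick out), half-way up; 80 mm from its centre
- short_blank: The shorter loose flat blank of bare aluminium: 60 mm (its x) by 100 mm (its y) by 6 mm thick, about 0.1 kg. Origin: centre of its underside. It lies flat in the other lane, lined up in the same way, its right end at least 80 mm from the stop.
- short_end (a point): middle of the short blank's right end face (the end that goes against the stop), half-way up; 50 mm from its centre
- socket: Bystander: small steel wrench socket, 28 mm across, 34 high, standing on the ledge's back strip. Origin: its underside's centre.
- eraser: Bystander: black rubber block 30 x 55 x 22 high, lying on the ledge's back strip. Origin: its underside's centre.
- tape: Bystander: roll of paper tape, 100 mm across, 24 high, lying on the table near the robot, on the left. Origin: its underside's centre.
- jar: Bystander: closed clear jar with black lid, 60 mm across, 75 high, on the table left of the ledge. Origin: its underside's centre.
- sander: Bystander: cork sanding block 70 x 130 x 32 high, on the table left of the ledge. Origin: its underside's centre.
- screwdriver: Bystander: black-handled screwdriver lying on the table right of the ledge. Origin: its underside's centre.
- spray: Bystander: white spray bottle with a blue head, 72 mm across, 208 high, on the table right of the ledge. Origin: its underside's centre.
There are look-alikes about, which are no part of the job. What is shaped like the short_blank but turquoise is not meant.

How it is judged (in metres and radians):
At the end, for the whole second after the job is handed in: The long blank lies flat and still on the ledge, lined up with its lane (within 0.12 rad), with its left end 25 to 55 mm past the open end; the short blank lies flat and still with its right end within 6 mm of the stop (within 0.12 rad of the lane) (y of long_end in the frame of open_edge between 0.025 and 0.055 m and angle between the y axis of each of long_blank, short_blank and the y axis of ledge, either way round below 0.12 rad and y of short_end in the frame of stop_face below 0.006 m and height (world z) of long_blank between 0.047 and 0.053 m and angle between each of long_blank, short_blank's own z axis and vertical below 0.05 rad and linear speed of each of long_blank, short_blank below 0.01 m/s and height (world z) of short_blank between 0.047 and 0.053 m); the robot touches nothing.
It fails at once if the long blank is lifted more than 8 mm, tipped more than 0.2 rad or dropped off the ledge (height (world z) of long_blank above 0.058 m or height (world z) of long_blank below 0.038 m or angle between long_blank's own z axis and vertical above 0.2 rad).
It fails at once if the short blank is lifted more than 8 mm, tipped more than 0.2 rad or dropped off the ledge (height (world z) of short_blank above 0.058 m or height (world z) of short_blank below 0.038 m or angle between short_blank's own z axis and vertical above 0.2 rad).
It fails at once if another thing is shifted more than 20 mm or knocked over (distance of any of socket, eraser, tape, jar, sander, screwdriver, spray from where it was at the start of the episode above 0.02 m or angle between any of socket, eraser, tape, jar, sander, spray's own z axis and vertical above 0.5 rad).
It also fails if it takes over 51 s, if anything falls off the work surface, if the arm or the gripper's body presses on something with over 40 N, if the wrist force passes 120 N, or if a joint passes its speed limit or range.

ROBOT

A 7-joint arm with a two-finger parallel gripper is mounted at the origin on the work surface. World frame = base frame: x ahead of the robot, y to its left, z up, the work surface at z = 0. Lengths are in m, angles in degrees, forces in N, time in s.
With the tool pointing down it reaches from about 0.35 to 0.9 m from the base axis. Payload 19.9 kg.
Tool frame: the origin (TCP) lies midway between the tips of the shut fingers; the grasp point (between the pads) lies 19 mm behind it; x points along the fingers, y is the direction in which the jaws open and shut, and the axes are right-handed (so a half turn about x gives the same grasp; the last joint's range is limited). The gripper opens to 85 mm and grips with 20 to 120 N. Pads are 22 mm wide; open, the fingers measure 114 mm over their backs; the gripper's body (76 mm by 85 mm) begins 54 mm behind the grasp point. The pads swing forward as they close: fully open they stand 13 mm farther back than shut.
Start: joints at [-78.982, 23.915, -0.59, 92.452, 0.269, 63.638, -3.037], TCP at [0.145, 0.608, 0.231] pointing down, gripper open.
Joint ranges: [-161.28, 161.28], [-22.2, 115.67], [-73.04, 71.86], [3.21, 147.25], [-68.34, 248.33], [10.77, 114.83], [-161.83, 161.83]. Speed limits (degrees/s): [108.29, 108.29, 136.94, 136.94, 172.46, 172.46, 172.46].

INTERFACE

Orientations are given as [roll, pitch, yaw] about the fixed x, y, z axes, in that order (R = Rz(yaw) Ry(pitch) Rx(roll)).
In Python, from cell import * gives the robot as it stands.
- The arm moves only by the shell command python3 -m pendant 'ROWS' [FORCE]. ROWS is JSON, a list that holds one entry, the list of rows, each a list of 7 numbers: the shift along the world's x, y, z in m, then the turn, a rotation vector about the world's x, y, z in rad, then the closure, from -1 (fully open) to 1 (shut), so that 0 is half open. In form: [[[tx, ty, tz, wx, wy, wz, jaw], ...]]. A call has 1 to 20 rows; each row is the pose to reach, as a shift and turn from the pose commanded when the call began; what a row does not reach only later rows make up. A row lasts 1/10 s, in which the tool goes at most 50 mm and 8.59 degrees, less where a joint would pass 70% of its speed; a pose out of reach is approached as far as the arm can. A call with a gripper value outside its range is refused whole. The fingers move at their own pace and stop on an object; FORCE is the grip in N (left out, the last holds). Time passes only in rows, so rows that repeat a pose let the fingers close. It gives the time, the measured TCP pose, the force and the opening at its end, in the units of the state.
- read_state(): the state, without advancing time (a new reading comes with each control period).
- capture(name): name is "scene" or "top"; returns a dict with "img" (420x560x3 uint8, red, green, blue), "fx", "fy", "cx", "cy" (pixels), "extrinsics" (4x4, takes a point from camera to world coordinates). Camera axes: x right, y down, z forward; pixel columns grow to the right and rows downward; lengths in m; the calibration is good to about 2 mm. A picture is of the moment at which its call begins. There is no depth.
- finish_job(): hands the job in, once; it reports no verdict.
The state is a dict: "t": time; "joints": joint angles; "joint_vel": joint speeds; "joint_torque": joint torques, N m; "eef_pos": TCP position; "tool_rot": TCP orientation; "force": force on the tool from outside, world axes, zero at the start; "wrist_torque": the same for the moment, N m; "opening": opening from 0.0 (shut) to 1.0 (fully open).
Only numpy, scipy, OpenCV 4.12 (cv2) and the standard library are available. Lean on these libraries where they do the work, as an engineer would, in place of code of your own. Each camera call takes 0.05 s, during which the arm holds its last target.

## Working session

There is one attempt and no reset: what is moved stays moved. The work goes in short steps, Python scripts to look and compute and a shell command to move; the robot and the scene stay as the last step left them, time stands still between calls to the robot, and variables do not carry over. Pictures are saved under pics/ and viewed, and the job is handed in when it is done.

```bash
mkdir -p pics
python3 - <<'E'
from cell import *
import cv2,numpy as np
s=read_state();print(s['t'],s['eef_pos'],s['tool_rot'],s['force'],s['opening'])
for n in("scene","top"):
    c=capture(n);cv2.imwrite(f"pics/{n}0.png",c["img"][:,:,::-1]);print(n,c["fx"],c["fy"],c["cx"],c["cy"],np.round(c["extrinsics"],4).tolist())
    np.savez(f"{n}0.npz",**{k:np.array(v) for k,v in c.items()})
E
```

```text
0.0 [0.14473753 0.60765151 0.23067051] [ -86.85734602   89.92969184 -100.25634703] [-0.42894889  0.19677682 -0.65756572] 0.9995854228883091
scene 494.2426361805545 494.2426361805545 278.4215568796996 206.94148180456983 [[-0.1512, 0.8122, -0.5634, 1.2064], [0.9884, 0.1302, -0.0777, 0.1275], [0.0102, -0.5686, -0.8225, 1.1302], [0.0, 0.0, 0.0, 1.0]]
top 470.91878245120705 470.91878245120705 276.27418669073296 210.98712382980256 [[-0.0235, -0.9885, 0.1494, 0.2773], [-0.9997, 0.0236, -0.0009, 0.0221], [-0.0026, -0.1494, -0.9888, 1.3146], [0.0, 0.0, 0.0, 1.0]]
```

View pics/scene0.png

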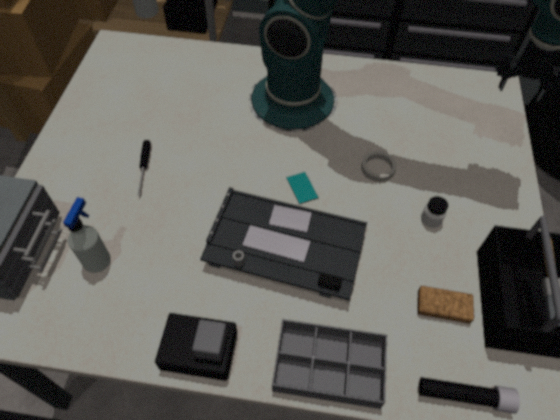

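View pics/top0.png

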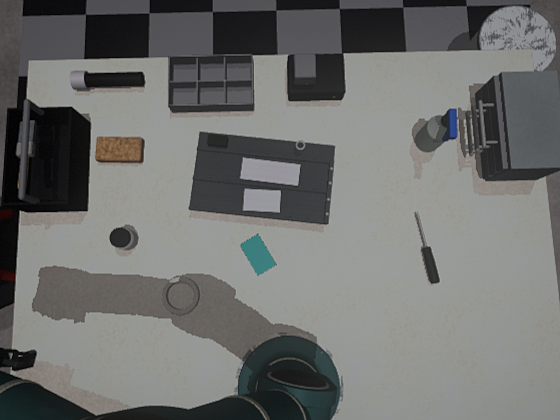

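The top view shows the ledge at about (192–335, 132–223). The long blank is in the far lane at about (270,171), the short one in the near lane at about (262,201). The turquoise look-alike lies on the table at (258,254), so it's ruled out. I'll confirm with a crop.

Run:
```python
import cv2
a=cv2.imread("pics/top0.png")[120:285,180:350];cv2.imwrite("pics/topc.png",cv2.resize(a,None,fx=3.5,fy=3.5,interpolation=cv2.INTER_CUBIC))
a=cv2.imread("pics/scene0.png")[165:300,195:375];cv2.imwrite("pics/scenec.png",cv2.resize(a,None,fx=4,fy=4,interpolation=cv2.INTER_CUBIC))
```

```text
(no output)
```

View pics/topc.png

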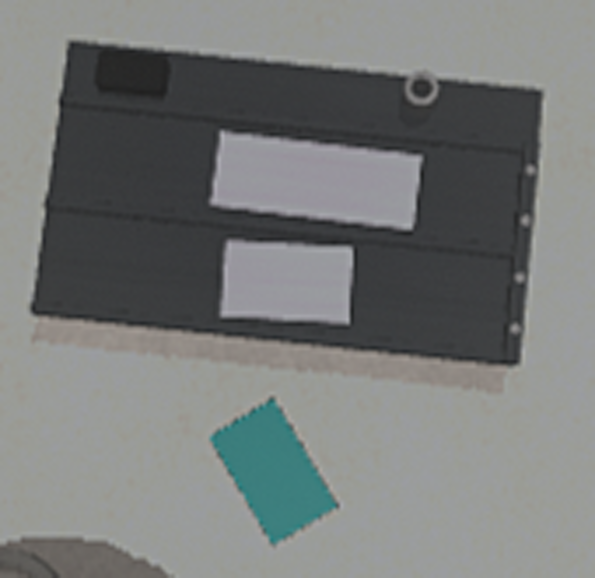

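View pics/scenec.png

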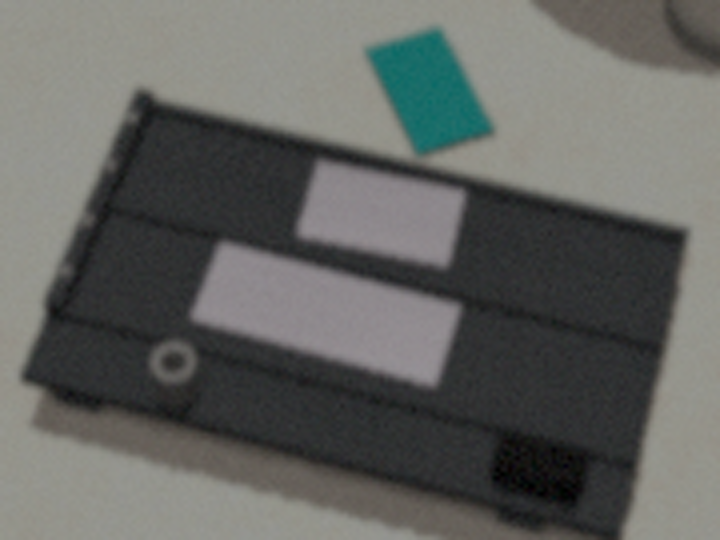

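```bash
cat > h.py <<'E'
import numpy as np,cv2
def load(n): 
    d=np.load(n); return {k:d[k] for k in d}
def ray(c,p):
    d=c["extrinsics"][:3,:3]@np.array([(p[0]-c["cx"])/c["fx"],(p[1]-c["cy"])/c["fy"],1]); return c["extrinsics"][:3,3],d
def onz(c,p,z):
    o,d=ray(c,p); return o+d*(z-o[2])/d[2]
def tri(c1,p1,c2,p2):
    o1,d1=ray(c1,p1);o2,d2=ray(c2,p2)
    s=np.linalg.lstsq(np.c_[d1,-d2],o2-o1,rcond=None)[0]
    a,b=o1+s[0]*d1,o2+s[1]*d2; return (a+b)/2,np.linalg.norm(a-b)
def blobs(c,roi):
    x0,y0,x1,y1=roi; g=cv2.cvtColor(c["img"],cv2.COLOR_RGB2GRAY)
    g=cv2.resize(g[y0:y1,x0:x1],None,fx=8,fy=8,interpolation=cv2.INTER_CUBIC)
    m=(g>105).astype(np.uint8); cs,_=cv2.findContours(m,cv2.RETR_EXTERNAL,cv2.CHAIN_APPROX_NONE)
    H,W=g.shape; out=[]
    for k in cs:
        x,y,w,h=cv2.boundingRect(k)
        if cv2.contourArea(k)<400*64 or x==0 or y==0 or x+w==W or y+h==H: continue
        M=cv2.moments(k); f=lambda p:(np.array(p)+.5)/8-.5+np.array([x0,y0])
        q=f(cv2.approxPolyDP(cv2.convexHull(k),40,True)[:,0])
        out.append((cv2.contourArea(k)/64,f([M['m10']/M['m00'],M['m01']/M['m00']]),q))
    return sorted(out,key=lambda b:-b[0])
E
python3 - <<'E'
from h import *
T=load("top0.npz");S=load("scene0.npz")
bt=blobs(T,(205,140,325,218));bs=blobs(S,(215,195,340,275))
for b,z in((bt,T),(bs,S)):
    for q in b: print(q[0],q[1],q[2].round(1).tolist()); print(' world',[onz(z,p,.056)[:2].round(4).tolist() for p in q[2]])
for i in(0,1): print(tri(T,bt[i][1],S,bs[i][1]))
for p in [(199.4,131.7),(335.1,146),(328,223.7),(189.1,209.4)]: print('ledge top',onz(T,p,.05).round(4))
for p in [(366.75,222.5),(350,298.75),(230,188.75)]: print('ledge scene',onz(S,p,.05).round(4))
E
```

```text
1238.90625 [269.93768629 171.11063396] [[242.3, 157.3], [299.7, 163.9], [297.3, 184.8], [240.2, 178.1]]
 world [[0.6191, 0.1108], [0.5965, -0.0464], [0.5383, -0.0381], [0.5608, 0.1174]]
795.4921875 [261.55356947 200.03147598] [[244.3, 188.7], [279.8, 190.1], [279.3, 211.8], [242.7, 209.9]]
 world [[0.531, 0.1065], [0.5249, 0.01], [0.4651, 0.0128], [0.4726, 0.1117]]
1291.53125 [276.39207235 242.99121203] [[249.3, 226.4], [308.7, 241.1], [303.8, 259.7], [243.2, 244.3]]
 world [[0.5427, -0.0386], [0.5621, 0.1174], [0.6169, 0.1117], [0.5974, -0.044]]
719.3984375 [289.97445172 218.03815285] [[274.2, 205.8], [309.8, 212.3], [306.2, 230.3], [270.2, 223.7]]
 world [[0.4689, 0.0145], [0.4746, 0.1101], [0.5313, 0.1073], [0.526, 0.0131]]
(array([0.57891378, 0.03660681, 0.05318261]), np.float64(0.0017849128749091473))
(array([0.49895857, 0.06058652, 0.05338775]), np.float64(0.0007097599472873162))
ledge top [0.6971 0.2299 0.05  ]
ledge top [ 0.6467 -0.1464  0.05  ]
ledge top [ 0.4303 -0.1181  0.05  ]
ledge top [0.4785 0.2578 0.05  ]
ledge scene [0.4789 0.2603 0.05  ]
ledge scene [0.7001 0.2321 0.05  ]
ledge scene [ 0.4279 -0.1138  0.05  ]
```

The two bare-aluminium plates on the ledge are the ones meant. The far lane holds the long blank, centre (0.579, 0.037). The near lane holds the short one, centre (0.499, 0.061). Next I work out tool orientation and targets in ledge axes.

```bash
cat >> h.py <<'E'
from scipy.spatial.transform import Rotation as Ro
yaw=np.deg2rad(-7.4); U=np.array([np.cos(yaw),np.sin(yaw)]); V=np.array([-np.sin(yaw),np.cos(yaw)])
C=np.array([.589,.245])-.19*V+0*U
def w(x,y): return C+x*U+y*V
def l(p): d=np.array(p)[:2]-C; return np.array([d@U,d@V])
E
python3 - <<'E'
from h import *; from cell import *
s=read_state();R=Ro.from_euler('xyz',s['tool_rot'],degrees=True).as_matrix();print(R.round(3))
e=np.array(s['eef_pos'])
a=np.array([U[0],U[1]]);ang=np.degrees(np.arctan2(U[1],U[0])-np.arctan2(R[1,1],R[0,1]));print('turn',ang,(ang+90)%180-90)
print(C,l([.579,.0366]),l([.499,.0606]))
for n,p in dict(Lst=(.019,-.125),Lend=(.019,.059),Sst=(-.065,.078),Send=(-.065,-.067)).items(): print(n,w(*p),w(*p)-e[:2])
E
```

```text
[[-0.     0.232  0.973]
 [-0.001  0.973 -0.232]
 [-1.    -0.001  0.   ]]
turn -84.00451866609569 -84.00451866609569
[0.56452884 0.05658248] [ 0.01692429 -0.01795223] [-0.0655005  -0.00445577]
Lst [ 0.56727114 -0.06982353] [ 0.42254105 -0.67751249]
Lend [0.59096953 0.11264396] [ 0.44623944 -0.49504499]
Sst [0.51011627 0.14230454] [ 0.36538618 -0.46538441]
Send [ 0.49144091 -0.00148777] [ 0.34671082 -0.60917673]
```

```bash
python3 -m pendant '[[[0.03,-0.04,0,0,0,-0.14,0.5],[0.06,-0.08,0,0,0,-0.28,0.5],[0.09,-0.12,0,0,0,-0.42,0.5],[0.12,-0.16,0,0,0,-0.56,0.5],[0.15,-0.2,0,0,0,-0.7,0.5],[0.18,-0.24,0,0,0,-0.84,0.5],[0.21,-0.28,0,0,0,-0.98,0.5],[0.24,-0.32,0,0,0,-1.12,0.5],[0.28,-0.36,0,0,0,-1.26,0.5],[0.31,-0.4,0,0,0,-1.4,0.5],[0.34,-0.44,0,0,0,-1.466,0.5],[0.365,-0.465,-0.03,0,0,-1.466,0.5],[0.365,-0.465,-0.06,0,0,-1.466,0.5],[0.365,-0.465,-0.08,0,0,-1.466,0.5],[0.365,-0.465,-0.1,0,0,-1.466,0.5],[0.365,-0.465,-0.1,0,0,-1.466,0.5],[0.365,-0.465,-0.1,0,0,-1.466,0.5]]]' 20
python3 - <<'E'
from h import *; from cell import *
s=read_state();print(s['joints'],l(s['eef_pos']))
for n in("scene","top"):
    c=capture(n);cv2.imwrite(f"pics/{n}1.png",c["img"][:,:,::-1])
a=cv2.imread("pics/scene1.png")[120:300,195:375]
b=cv2.imread("pics/top1.png")[100:280,160:340]
cv2.imwrite("pics/c1.png",cv2.resize(np.hstack([a,b]),None,fx=2.2,fy=2.2,interpolation=cv2.INTER_CUBIC))
E
```

```text
t: 1.8
eef_pos: [0.5098, 0.1428, 0.1316]
tool_rot: [-41.6, 90.0, -139.0]
force: [-0.2, -0.2, 1.3]
opening: 0.25
[-41.48666839  23.24494526  27.59166371 111.92882555 -14.18434355
  48.14762041 -13.65854523] [-0.06537704  0.07848707]
```

View pics/c1.png

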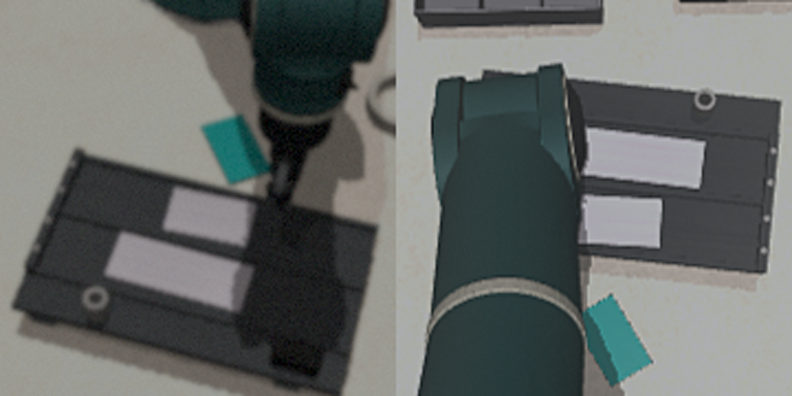

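The tool hangs over the near lane to the left of the short blank. I go down with the force reading watched.

```bash
python3 -m pendant '[[[0,0,-0.03,0,0,0,0.5],[0,0,-0.06,0,0,0,0.5],[0,0,-0.072,0,0,0,0.5],[0,0,-0.075,0,0,0,0.5],[0,0,-0.075,0,0,0,0.5],[0,0,-0.075,0,0,0,0.5]]]'
python3 -m pendant '[[[0,0,-0.002,0,0,0,0.5],[0,0,-0.002,0,0,0,0.5]]]'
python3 -m pendant '[[[0,0,-0.002,0,0,0,0.5],[0,0,-0.002,0,0,0,0.5]]]'
```

```text
t: 2.5
eef_pos: [0.5105, 0.1432, 0.0575]
tool_rot: [122.7, 89.9, 25.3]
force: [0.2, 0.5, -1.0]
opening: 0.249
t: 2.7
eef_pos: [0.51, 0.1432, 0.0547]
tool_rot: [130.4, 90.0, 33.0]
force: [0.1, -0.2, 0.6]
opening: 0.253
t: 2.9
eef_pos: [0.5097, 0.143, 0.0522]
tool_rot: [-85.4, 90.0, 177.3]
force: [-0.8, 1.0, -0.9]
opening: 0.251
```

```bash
for i in 1 2 3; do python3 -m pendant '[[[0,0,-0.001,0,0,0,0.5],[0,0,-0.001,0,0,0,0.5]]]' | sed -n '2p;4p'; done
```

```text
eef_pos: [0.5097, 0.143, 0.0511]
force: [-0.4, -0.1, -0.7]
eef_pos: [0.5098, 0.143, 0.0502]
force: [0.6, -0.7, -0.7]
eef_pos: [0.5099, 0.143, 0.0501]
force: [-7.8, -1.6, 22.4]
```

Run:
```python
from h import *; from cell import *
c=capture("scene");cv2.imwrite("pics/s2.png",cv2.resize(c["img"][150:280,230:380,::-1],None,fx=4.5,fy=4.5,interpolation=cv2.INTER_CUBIC))
```

```text
(no output)
```

View pics/s2.png

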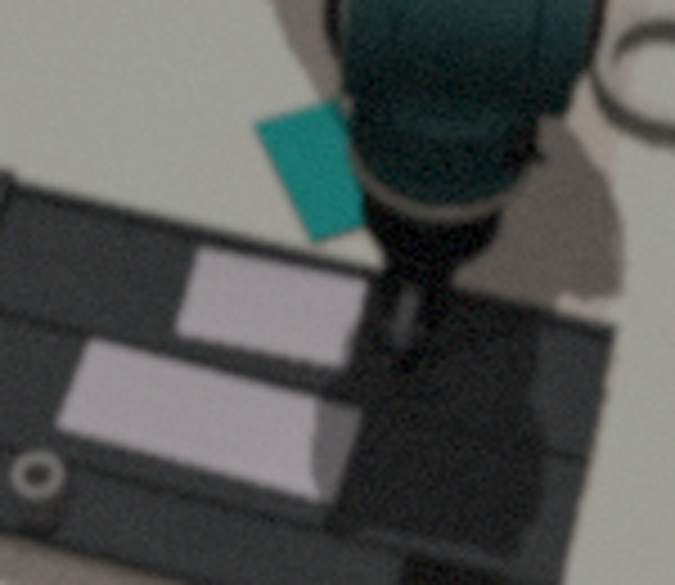

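Contact with the lane floor came at TCP z ≈ 0.0501, which matches the ledge height. I raise 3 mm and push toward the stop.

```bash
python3 -m pendant '[[[0,0,0.003,0,0,0,0.5],[-0.0013,-0.01,0.003,0,0,0,0.5],[-0.0019,-0.015,0.003,0,0,0,0.5],[-0.0026,-0.02,0.003,0,0,0,0.5],[-0.0032,-0.025,0.003,0,0,0,0.5],[-0.0039,-0.03,0.003,0,0,0,0.5],[-0.0045,-0.035,0.003,0,0,0,0.5],[-0.0052,-0.04,0.003,0,0,0,0.5],[-0.0052,-0.04,0.003,0,0,0,0.5]]]'
python3 - <<'E'
from h import *; from cell import *
c=capture("scene");cv2.imwrite("pics/s3.png",cv2.resize(c["img"][150:280,200:380,::-1],None,fx=4,fy=4,interpolation=cv2.INTER_CUBIC));print(l(read_state()['eef_pos']))
E
```

```text
t: 4.45
eef_pos: [0.5045, 0.1022, 0.0523]
tool_rot: [-19.2, 90.0, -116.7]
force: [-0.0, -0.3, 0.4]
opening: 0.25
[-0.06539059  0.03794512]
```

View pics/s3.png

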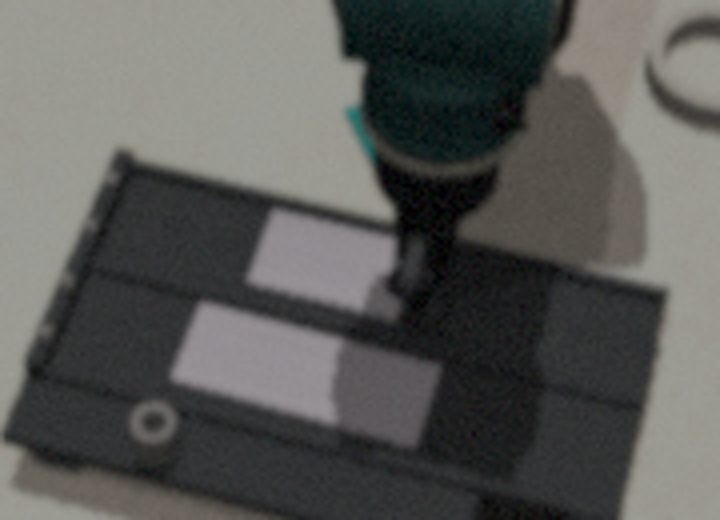

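The blank slides ahead of the fingers and squares up to its lane. I keep going to just short of the stop.

```bash
python3 -m pendant '[[[-0.001,-0.008,0,0,0,0,0.5],[-0.0021,-0.016,0,0,0,0,0.5],[-0.0031,-0.024,0,0,0,0,0.5],[-0.0042,-0.032,0,0,0,0,0.5],[-0.0052,-0.04,0,0,0,0,0.5],[-0.0062,-0.048,0,0,0,0,0.5],[-0.0073,-0.056,0,0,0,0,0.5],[-0.0083,-0.064,0,0,0,0,0.5],[-0.0094,-0.072,0,0,0,0,0.5],[-0.0104,-0.08,0,0,0,0,0.5],[-0.0114,-0.088,0,0,0,0,0.5],[-0.0121,-0.093,0,0,0,0,0.5],[-0.0121,-0.093,0,0,0,0,0.5]]]'
python3 -m pendant '[[[-0.0004,-0.003,0,0,0,0,0.5],[-0.0004,-0.003,0,0,0,0,0.5]]]' | sed -n '2p;4p'
python3 -m pendant '[[[-0.0003,-0.002,0,0,0,0,0.5],[-0.0003,-0.002,0,0,0,0,0.5]]]' | sed -n '2p;4p'
python3 - <<'E'
from h import *; from cell import *
c=capture("scene");cv2.imwrite("pics/s4.png",cv2.resize(c["img"][150:280,200:380,::-1],None,fx=4,fy=4,interpolation=cv2.INTER_CUBIC));print(l(read_state()['eef_pos']))
E
```

```text
t: 5.8
eef_pos: [0.4924, 0.0091, 0.0523]
tool_rot: [-12.9, 90.0, -110.3]
force: [0.4, -0.5, 0.3]
opening: 0.252
eef_pos: [0.4921, 0.0069, 0.0523]
force: [-0.4, 0.1, 0.5]
eef_pos: [0.4918, 0.0049, 0.0523]
force: [0.2, -0.0, -0.6]
[-0.06549321 -0.06054227]
```

View pics/s4.png

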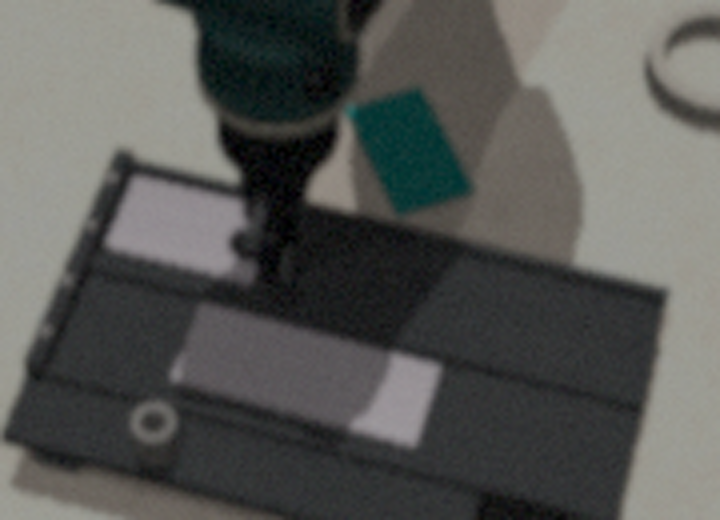

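Nearly there. I take small steps until the force shows contact with the stop.

```bash
for i in 1; do python3 -m pendant '[[[-0.0003,-0.002,0,0,0,0,0.5],[-0.0003,-0.002,0,0,0,0,0.5]]]' | sed -n '2p;4p'; done
python3 -m pendant '[[[-0.0003,-0.002,0,0,0,0,0.5],[-0.0003,-0.002,0,0,0,0,0.5]]]' | sed -n '2p;4p'
python3 -m pendant '[[[-0.0002,-0.0015,0,0,0,0,0.5],[-0.0002,-0.0015,0,0,0,0,0.5]]]' | sed -n '2p;4p'
```

```text
eef_pos: [0.4915, 0.0028, 0.0523]
force: [-0.1, 0.1, 1.6]
eef_pos: [0.4912, 0.0007, 0.0523]
force: [-0.6, -0.2, 0.0]
eef_pos: [0.4911, -0.0003, 0.0523]
force: [1.1, 2.9, -0.8]
```

```bash
python3 -m pendant '[[[-0.0001,-0.001,0,0,0,0,0.5],[-0.0001,-0.001,0,0,0,0,0.5]]]' | sed -n '2p;4p'
python3 -m pendant '[[[-0.0001,-0.0008,0,0,0,0,0.5],[-0.0001,-0.0008,0,0,0,0,0.5]]]' | sed -n '2p;4p'
python3 - <<'E'
from h import *; from cell import *
print(l(read_state()['eef_pos']))
for n in("scene","top"):
    c=capture(n);np.savez(n+"5.npz",**c); cv2.imwrite(f"pics/{n}5.png",c["img"][:,:,::-1])
E
```

```text
eef_pos: [0.4911, -0.0005, 0.0523]
force: [0.7, 8.4, -0.2]
eef_pos: [0.4911, -0.0007, 0.0524]
force: [1.9, 12.9, 0.2]
[-0.06541479 -0.06626498]
```

The force rises to 13 N with the tool at ledge y −0.066, which is where it should be with the blank against the stop. I back off, lift, and go over to the right end of the long blank.

```bash
python3 -m pendant '[[[0.0006,0.005,0,0,0,0,0.5],[0.002,0.015,0,0,0,0,0.5],[0.002,0.015,0.03,0,0,0,0.5],[0.002,0.015,0.06,0,0,0,0.5],[0.03,-0.015,0.06,0,0,0,0.5],[0.055,-0.045,0.06,0,0,0,0.5],[0.076,-0.069,0.06,0,0,0,0.5],[0.076,-0.069,0.05,0,0,0,0.5],[0.076,-0.069,0.05,0,0,0,0.5],[0.076,-0.069,0.05,0,0,0,0.5]]]'
python3 - <<'E'
from h import *; from cell import *
print(l(read_state()['eef_pos']))
ims=[]
for n,(x,y) in dict(scene=(200,150),top=(170,110)).items():
    c=capture(n);np.savez(n+"6.npz",**c); ims.append(c["img"][y:y+150,x:x+180,::-1])
cv2.imwrite("pics/c6.png",cv2.resize(np.hstack(ims),None,fx=2.2,fy=2.2,interpolation=cv2.INTER_CUBIC))
E
```

```text
t: 8.35
eef_pos: [0.5663, -0.0704, 0.102]
tool_rot: [-90.7, 89.9, 171.9]
force: [0.0, 0.4, 0.5]
opening: 0.252
[ 0.01806769 -0.12571639]
```

View pics/c6.png

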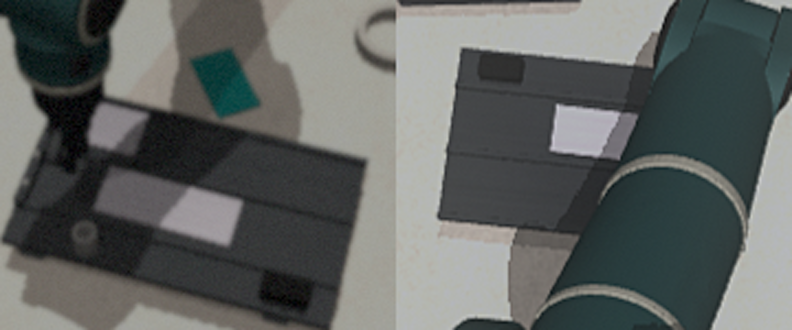

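The long blank is clear in front of the fingers. I go down to the same height and push left.

```bash
python3 -m pendant '[[[0,0,-0.02,0,0,0,0.5],[0,0,-0.04,0,0,0,0.5],[0,0,-0.046,0,0,0,0.5],[0,0,-0.0495,0,0,0,0.5],[0,0,-0.0495,0,0,0,0.5],[0,0,-0.0495,0,0,0,0.5]]]'
python3 -m pendant '[[[0.0009,0.007,0,0,0,0,0.5],[0.0018,0.014,0,0,0,0,0.5],[0.0026,0.02,0,0,0,0,0.5],[0.0034,0.026,0,0,0,0,0.5],[0.0042,0.032,0,0,0,0,0.5],[0.0049,0.038,0,0,0,0,0.5],[0.0057,0.044,0,0,0,0,0.5],[0.0065,0.05,0,0,0,0,0.5],[0.0073,0.056,0,0,0,0,0.5],[0.0081,0.062,0,0,0,0,0.5],[0.0088,0.068,0,0,0,0,0.5],[0.0096,0.074,0,0,0,0,0.5],[0.0104,0.08,0,0,0,0,0.5],[0.0104,0.08,0,0,0,0,0.5]]]'
python3 - <<'E'
from h import *; from cell import *
print(l(read_state()['eef_pos']))
ims=[]
for n,(x,y) in dict(scene=(200,150),top=(170,110)).items():
    c=capture(n);np.savez(n+"7.npz",**c); ims.append(c["img"][y:y+150,x:x+180,::-1])
cv2.imwrite("pics/c7.png",cv2.resize(np.hstack(ims),None,fx=2.2,fy=2.2,interpolation=cv2.INTER_CUBIC))
E
```

```text
t: 9.05
eef_pos: [0.5672, -0.0713, 0.0536]
tool_rot: [97.6, 89.9, 0.3]
force: [-0.8, 0.3, -0.5]
opening: 0.252
t: 10.45
eef_pos: [0.5772, 0.01, 0.0526]
tool_rot: [-143.1, 90.0, 119.6]
force: [0.1, 0.1, 0.0]
opening: 0.252
[ 0.01857594 -0.04456792]
```

View pics/c7.png

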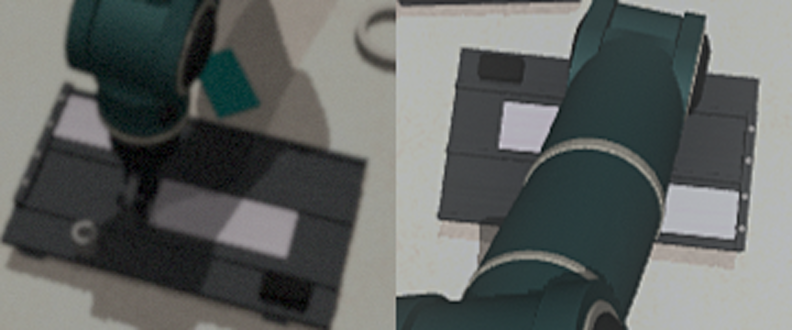

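The long blank moves straight along its lane. I go on to about 3 cm overhang, then measure.

```bash
python3 -m pendant '[[[0.0009,0.007,0,0,0,0,0.5],[0.0018,0.014,0,0,0,0,0.5],[0.0027,0.021,0,0,0,0,0.5],[0.0036,0.028,0,0,0,0,0.5],[0.0045,0.035,0,0,0,0,0.5],[0.0055,0.042,0,0,0,0,0.5],[0.0064,0.049,0,0,0,0,0.5],[0.0073,0.056,0,0,0,0,0.5],[0.0082,0.063,0,0,0,0,0.5],[0.0091,0.07,0,0,0,0,0.5],[0.01,0.077,0,0,0,0,0.5],[0.0108,0.083,0,0,0,0,0.5],[0.0115,0.089,0,0,0,0,0.5],[0.0121,0.093,0,0,0,0,0.5],[0.0121,0.093,0,0,0,0,0.5]]]'
python3 - <<'E'
from h import *; from cell import *
print(l(read_state()['eef_pos']))
ims=[]
for n,(x,y) in dict(scene=(240,180),top=(170,110)).items():
    c=capture(n);np.savez(n+"8.npz",**c); ims.append(c["img"][y:y+150,x:x+150,::-1])
cv2.imwrite("pics/c8.png",cv2.resize(np.hstack(ims),None,fx=2.6,fy=2.6,interpolation=cv2.INTER_CUBIC))
E
```

```text
t: 12.05
eef_pos: [0.5893, 0.1024, 0.0527]
tool_rot: [-158.1, 90.0, 104.5]
force: [0.4, 0.1, -0.1]
opening: 0.251
[0.01870186 0.04863548]
```

View pics/c8.png

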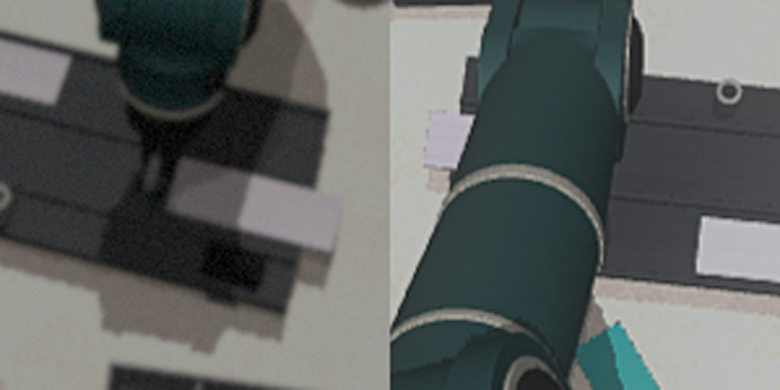

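Run:
```python
from h import *
S=load("scene8.npz");T=load("top8.npz")
for c,p in((S,(370.8,258.8)),(S,(366.9,276.2)),(T,(185.4,153.1)),(T,(183.1,173.5))): print(l(onz(c,p,.056)))
```

```text
[-0.00439018  0.21955059]
[0.04545141 0.21883759]
[0.04251642 0.21819974]
[-0.01519331  0.21674417]
```

The overhang is now about 28–30 mm by both views and the tool position. I push 11 mm more, back off and lift away clear of the cameras' view.

```bash
python3 -m pendant '[[[0.0005,0.004,0,0,0,0,0.5],[0.001,0.008,0,0,0,0,0.5],[0.0014,0.011,0,0,0,0,0.5],[0.0014,0.011,0,0,0,0,0.5],[0.0014,0.011,0,0,0,0,0.5]]]'
python3 -m pendant '[[[-0.001,-0.008,0,0,0,0,0.5],[-0.0025,-0.02,0,0,0,0,0.5],[-0.0025,-0.02,0.04,0,0,0,0.5],[-0.0025,-0.02,0.08,0,0,0,0.5],[-0.0025,-0.02,0.12,0,0,0,0.5],[-0.03,-0.02,0.16,0,0,0,0.5],[-0.07,-0.02,0.18,0,0,0,0.5],[-0.11,-0.01,0.18,0,0,0,0.5],[-0.15,0.01,0.18,0,0,0,0.5],[-0.18,0.05,0.18,0,0,0,0.5],[-0.2,0.09,0.18,0,0,0,0.5],[-0.21,0.13,0.18,0,0,0,0.5],[-0.22,0.17,0.18,0,0,0,0.5],[-0.23,0.21,0.18,0,0,0,0.5],[-0.24,0.25,0.18,0,0,0,0.5],[-0.25,0.29,0.18,0,0,0,0.5],[-0.25,0.29,0.18,0,0,0,0.5],[-0.25,0.29,0.18,0,0,0,0.5]]]'
python3 - <<'E'
from h import *; from cell import *
ims=[]
for n,(x,y) in dict(scene=(200,170),top=(165,110)).items():
    c=capture(n);np.savez(n+"9.npz",**c); ims.append(c["img"][y:y+150,x:x+190,::-1]);cv2.imwrite(f"pics/{n}9.png",c["img"][:,:,::-1])
cv2.imwrite("pics/c9.png",cv2.resize(np.vstack(ims),None,fx=2,fy=2,interpolation=cv2.INTER_CUBIC))
E
```

```text
t: 12.65
eef_pos: [0.5907, 0.1129, 0.0528]
tool_rot: [-170.5, 90.0, 92.1]
force: [-0.4, -0.0, 0.4]
opening: 0.25
t: 14.45
eef_pos: [0.341, 0.4021, 0.2324]
tool_rot: [-6.3, 89.9, -103.7]
force: [0.0, -0.9, 0.3]
opening: 0.245
```

View pics/c9.png

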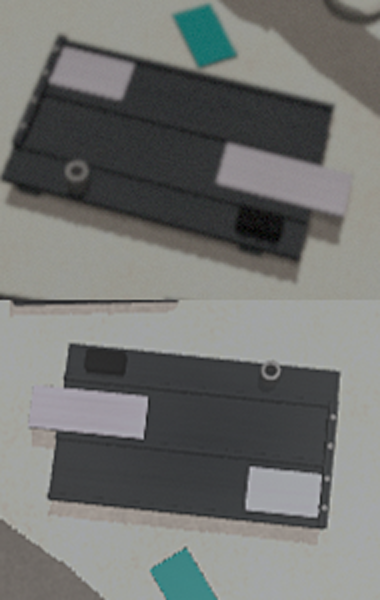

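View pics/top9.png

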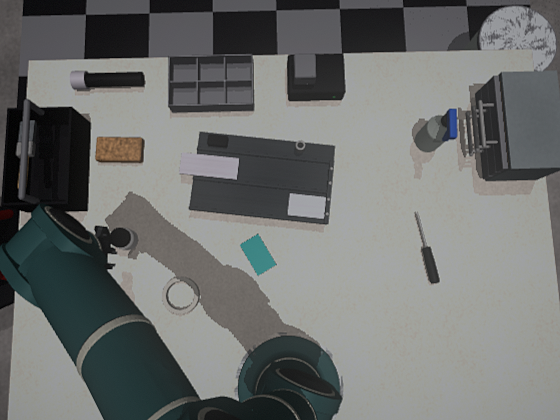

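Both views show the long blank projecting past the left end, its end at (180,163) in the top view, and the short one against the stop at (306,205). I measure both.

Run:
```python
from h import *
S=load("scene9.npz");T=load("top9.npz")
b=blobs(T,(170,110,330,218))
for n,P in dict(right=[(239,158),(237.5,179.5)],left=[(181,152.5),(179,174)]).items():
    print('top',n,[l(onz(T,p,.056)).round(4).tolist() for p in P])
f=lambda x,y:(x/2+200,y/2+170)
print('scene left',[l(onz(S,f(*p),.056)).round(4).tolist() for p in((352,173),(343,215))],'right',[l(onz(S,f(*p),.056)).round(4).tolist() for p in((225,142),(217,182))])
for c,roi,n in((T,(270,185,330,222),'top'),(S,(215,180,275,230),'scene')):
    for q in blobs(c,roi): print(n,q[0],np.array([l(onz(c,p,.056)) for p in q[2]]).round(4).tolist(),l(onz(c,q[1],.056)))
# bystander change
T0=load("top0.npz")
d=np.abs(T["img"].astype(int)-T0["img"]).max(2)>40
d[:, :]=d; 
for n,(x0,y0,x1,y1) in dict(socket=(292,138,310,153),eraser=(203,133,232,149),sander=(90,130,150,170),spray=(405,100,465,160),screw=(410,205,445,290),tape=(160,275,205,315)).items(): print(n,d[y0:y1,x0:x1].sum())
ims=[c["img"][y:y+70,x:x+90,::-1] for c,x,y in((T,265,170),(S,205,170),(T,170,130),(S,300,220))]
cv2.imwrite("pics/z.png",cv2.resize(np.vstack([np.hstack(ims[:2]),np.hstack(ims[2:])]),None,fx=4.2,fy=4.2,interpolation=cv2.INTER_CUBIC))
```

```text
top right [[0.0442, 0.0697], [-0.0162, 0.0666]]
top left [[0.0429, 0.2305], [-0.0178, 0.2277]]
scene left [[-0.0144, 0.2308], [0.0458, 0.2301]] right [[-0.0132, 0.0692], [0.0451, 0.0734]]
top 805.9921875 [[-0.0392, -0.0779], [-0.039, -0.1754], [-0.0975, -0.1757], [-0.0984, -0.0799]] [-0.06837358 -0.12715984]
scene 693.734375 [[-0.0931, -0.1756], [-0.0965, -0.0801], [-0.0414, -0.0769], [-0.0371, -0.173]] [-0.06632779 -0.12576139]
socket 0
eraser 0
sander 0
spray 0
screw 0
tape 1125
```

View pics/z.png

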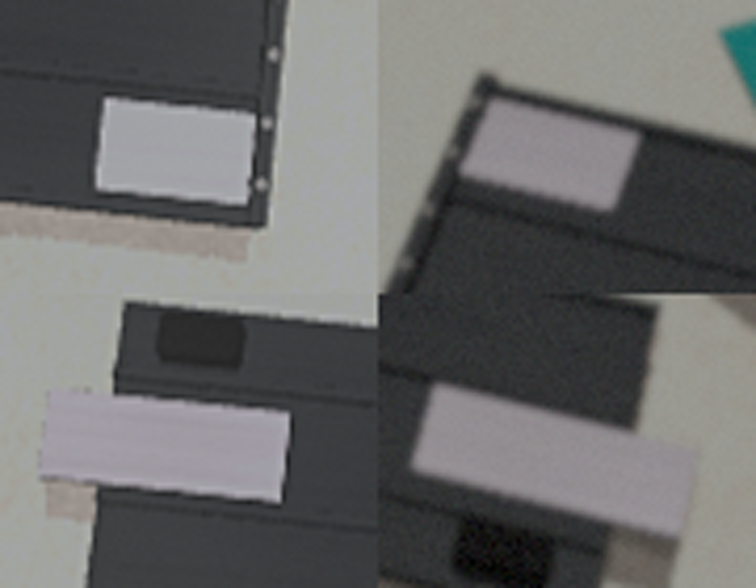

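The long blank overhangs by about 40 mm and the short blank touches the stop. The tape's pixel change is only the arm's shadow moving, as its centre is still at (181,295).

Run:
```python
from cell import *
s=read_state();print(s['t'],s['force'],abs(__import__('numpy').array(s['joint_vel'])).max());print(finish_job())
```

```text
14.55 [ 0.00879409 -0.73978946 -0.78183247] 0.444339826622663
the job is handed in; nothing more can be done
None
```

I pushed both blanks into place with the partly open fingers, without pinching or lifting, and handed the job in at 14.55 s. No verdict came back.

- **Short blank:** it rests against the stop. The push force rose to about 13 N there. In the images its right end reads about 2–5 mm from the stop face, but the force and the tool position say it touches.
- **Long blank:** its left end sticks out about 38–41 mm past the open end, by both cameras. It looks flat, and I measured it lined up with its lane to within about 3°. The 2–3 mm differences between views are within the calibration and pixel error.
- **Everything else:** socket, eraser, sander, spray bottle and screwdriver are unchanged in the top view. Pixels changed around the tape, but only from the arm's shadow; its centre did not move. I checked the jar by eye only. The arm ended up at a height of 0.23 m near the jar, clear of everything.

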